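# Move the residents' whittled pieces from the drying rack to the display rack

## Robot

A 7-joint arm with a two-finger parallel gripper is mounted at the origin on the work surface. World frame = base frame: x ahead of the robot, y to its left, z up, the work surface at z = 0. Lengths are in m, angles in degrees, forces in N, time in s.
With the tool pointing down it reaches from about 0.425 to 0.875 m from the base axis. Payload 4.7 kg.
Tool frame: the origin (TCP) lies at the very end of the fingers, on their centre line; the grasp point (between the pads) lies 19 mm behind it; z points along the fingers, y is the direction in which the jaws open and shut (so a half turn about z gives the same grasp; the last joint's range is limited). The gripper opens to 85 mm and grips with 20 to 120 N. Pads are 22 mm wide; open, the fingers measure 114 mm over their backs; the gripper's body (76 mm by 85 mm) begins 54 mm behind the grasp point. The pads swing forward as they close: fully open they stand 13 mm farther back than shut.
Start: joints at [-75.682, 18.392, -4.016, 83.108, 1.295, 78.541, -3.26], TCP at [0.152, 0.632, 0.203] pointing down, gripper open.
Joint ranges: [-163.93, 163.93], [-17.29, 119.83], [-79.2, 71.16], [3.27, 140.29], [-89.18, 269.18], [5.43, 117.66], [-154.24, 154.24]. Speed limits (degrees/s): [147.25, 147.25, 180, 180, 180, 180, 180].

## Interface

Orientations are given as a 3x3 rotation matrix whose columns are the frame's x, y, z axes.
In Python, from rig import * gives the robot as it stands. The module is installed in compiled form; this text tells all that it offers.
- The arm moves only by the shell command python3 -m handwheel 'ROWS' [FORCE]. ROWS is JSON, one flat list of numbers, 7 for each row, row after row: the turn, a rotation vector about the world's x, y, z in degrees, then the shift along the world's x, y, z in m, then the opening, from -1 (shut) to 1 (fully open). A call has 1 to 10 rows; each row is the pose to reach, as a shift and turn from the pose measured when the call began; what a row does not reach only later rows make up. A row lasts 1/10 s, in which the tool goes at most 50 mm and 8.59 degrees, less where a joint would pass 70% of its speed; a pose out of reach is approached as far as the arm can. A call with a gripper value outside its range is refused whole. The fingers move at their own pace and stop on an object; FORCE is the grip in N (left out, the last holds). Time passes only in rows, so rows that repeat a pose let the fingers close. It gives the time, the measured TCP pose, the force and the opening at its end, in the units of the state.
- get_obs(): the state, without advancing time (a new reading comes with each control period).
- capture(name): name is "scene" or "top" or "wrist"; returns a dict with "image" (384x512x3 uint8, red, green, blue), "intrinsics" (3x3 intrinsics, pixels), "position" and "attitude" of the camera in the world; the wrist camera has in their place "mount" (4x4, takes a point from camera to tool coordinates, whose origin is the TCP and whose axes are the flange's). Camera axes: x right, y up, looking along -z (the intrinsics and any distortion apply to the point x, -y, -z); pixel columns grow to the right and rows downward; lengths in m; the calibration is good to about 2 mm. A picture is of the moment at which its call begins: read the wrist's pose just before it. There is no depth.
- finish_job(): hands the job in, once; it reports no verdict.
The state is a dict: "time": time; "q": joint angles; "joint_velocities": joint speeds; "joint_efforts": joint torques, N m; "tool_pos": TCP position; "tool_rot": TCP orientation; "force": force on the tool from outside, world axes, zero at the start; "torque": the same for the moment, N m; "gripper_width": finger opening in m.
Only numpy, scipy, OpenCV 4.12 (cv2) and the standard library are available. Lean on these libraries where they do the work, as an engineer would, in place of code of your own. Each camera call takes 0.05 s, during which the arm holds its last target. There are 200 camera calls.

## Task

The oil on the residents' whittled pieces is dry: move all four from the pale drying rack to the dark display rack, one to a bay, in the same order from left to right, because the place in the row tells whose piece it is. Stand each one upright in its bay, set down and not dropped, without tipping any over, and leave the saucers and the other things on the table where they are.

Things in the scene. Friction and masses are not known exactly. Their poses are not given: they have to be found in the camera images.
- gnome_mid (a point): whittled gnome, 100 mm tall: a round post 36 mm across for the lower 64 mm, then a pointed hat. 60 g. It can be gripped by the post, at the point's height or a little lower. Plain peeled willow, stands upright and free on its flat foot. This point lies on its axis, half-way up; z axis up.
- owl_mid (a point): whittled owl, 64 mm tall: a short round post 42 mm across and 54 mm tall with two small square ears on top and round eyes. 60 g. It can be gripped at the point's height or up to 12 mm above it. Plain peeled willow, stands upright and free on its flat foot. This point lies on its axis, half-way up; z axis up.
- candle_holder_mid (a point): tea-light holder, 60 mm tall: a stout round post 52 mm across with a round recess and a tea light in its top. 70 g. It can be gripped at the point's height or up to 15 mm above it. Plain peeled willow, stands upright and free on its flat foot. This point lies on its axis, half-way up; z axis up.
- mushroom_mid (a point): whittled mushroom, 88 mm tall: a stem 28 mm across (38 mm at the foot) under an overhanging cap 48 mm across. Grip it round the cap: the cap's upright rim runs from 14 to 30 mm above the point. 50 g. Plain peeled willow, stands upright and free on its flat foot. This point lies on its axis, half-way up; z axis up.
- drying_rack: slatted drying rack of pale wood, fixed, 100 mm deep (its x), 304 mm long (its y; +y end = left end seen from the robot). Slats' top 30 mm above its origin, end cheeks 46 mm high, thin dowels along front and back edge (top 38 mm). The four saucers stand in a row on it at about y = -108, -36, +36, +108 mm, x = 0. Origin: centre of its underside, at table height.
- display_rack: display rack of dark wood, fixed, empty, 100 mm deep (its x), 304 mm long (its y; +y end = left end seen from the robot). Board top 30 mm above its origin; end cheeks 50 mm high. Dividers 14 mm high make four bays 66 x 84 mm, centred at y = -108, -36, +36, +108 mm, x = 0; strips 6 mm high in front and behind. Origin: centre of its underside, at table height.
- saucer_gnome: white glazed drip saucer, round, 65 mm across, its flat top 3 mm above its origin, fixed on the drying rack; all four saucers look alike. This is the one the gnome stands on at the start; it stays where it is. Origin: centre of its underside.
- saucer_owl: white glazed drip saucer, round, 65 mm across, its flat top 3 mm above its origin, fixed on the drying rack; all four saucers look alike. This is the one the owl stands on at the start; it stays where it is. Origin: centre of its underside.
- saucer_candle_holder: white glazed drip saucer, round, 65 mm across, its flat top 3 mm above its origin, fixed on the drying rack; all four saucers look alike. This is the one the candle holder stands on at the start; it stays where it is. Origin: centre of its underside.
- saucer_mushroom: white glazed drip saucer, round, 65 mm across, its flat top 3 mm above its origin, fixed on the drying rack; all four saucers look alike. This is the one the mushroom stands on at the start; it stays where it is. Origin: centre of its underside.

How it is judged:
By the outcome, as a careful person would: the job done as asked, in the order asked, and still so for the second after the job is handed in, with the robot touching nothing.
It also fails if it takes over 118 s, if anything falls off the work surface, if the arm or the gripper's body presses on something with over 40 N, if the wrist force passes 120 N, or if a joint passes its speed limit or range.

## Working session

There is one attempt and no reset: what is moved stays moved. The work goes in short steps, Python scripts to look and compute and a shell command to move; the robot and the scene stay as the last step left them, time stands still between calls to the robot, and variables do not carry over. Pictures are saved under pics/ and viewed, about 12 in all and at most 16, crops included, and the job is handed in when it is done.

```bash
mkdir -p pics; cat > h.py <<'E'
from rig import *
import numpy as np, cv2
def snap(n,f):
    c=capture(n); cv2.imwrite('pics/'+f+'.png',c['image'][:,:,::-1]); return c
E
python3 - <<'E'
from h import *
o=get_obs()
for k in o: print(k,np.round(o[k],3).tolist())
for n in('scene','top'):
    c=snap(n,n+'0'); print(n,{k:(np.round(v,4).tolist() if k!='image' else 0) for k,v in c.items()})
    np.save(n+'.npy',c,allow_pickle=True)
E
```

```text
time 0.0
q [-75.683, 18.44, -4.014, 83.175, 1.294, 78.54, -3.259]
joint_velocities [-0.135, -0.001, -0.094, -0.09, -0.011, 0.043, 0.118]
joint_efforts [0.0, -49.358, -0.382, -31.432, 0.013, 0.012, -0.0]
tool_pos [0.152, 0.631, 0.202]
tool_rot [[-0.972, 0.234, -0.0], [0.234, 0.972, -0.002], [-0.0, -0.002, -1.0]]
force [0.03, 0.757, -0.038]
torque [-0.005, -0.083, -0.046]
gripper_width 0.085
scene {'image': 0, 'intrinsics': [[377.5129, 0.0, 254.168], [0.0, 377.5129, 195.1254], [0.0, 0.0, 1.0]], 'position': [0.8695, -0.2633, 0.7553], 'attitude': [[0.6368, -0.6632, 0.3932], [0.7709, 0.5403, -0.3373], [0.0112, 0.518, 0.8553]]}
top {'image': 0, 'intrinsics': [[457.1709, 0.0, 259.0119], [0.0, 457.1709, 180.8934], [0.0, 0.0, 1.0]], 'position': [0.4763, 0.0018, 1.0523], 'attitude': [[-0.0022, 0.9982, -0.0598], [-1.0, -0.0019, 0.0048], [0.0047, 0.0598, 0.9982]]}
```

View pics/scene0.png

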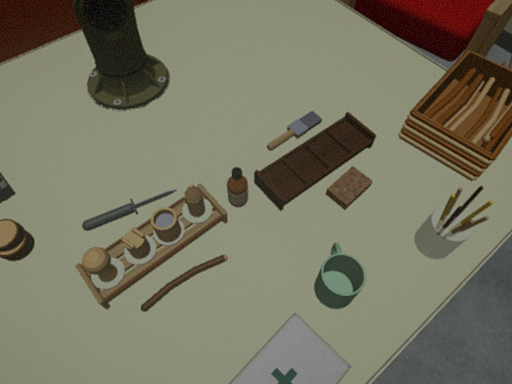

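View pics/top0.png

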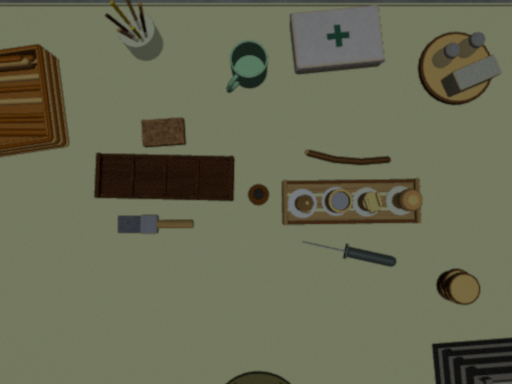

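The pieces run left to right (+y to −y, top view): gnome (303,204), candle holder (340,201), owl (372,202), mushroom (408,200). The display rack spans about (96–235, 153–200), with a bottle between the racks at (258,194). I'll zoom in and measure.

```bash
cat >> h.py <<'E'
def ray(c,u,v,z):
    K=np.array(c['intrinsics']);p=np.linalg.inv(K)@[u,v,1]
    d=np.array(c['attitude'])@[p[0],-p[1],-p[2]]; P=np.array(c['position'])
    return P+d*(z-P[2])/d[2]
def proj(c,X):
    p=np.array(c['attitude']).T@(np.array(X)-c['position']); p=np.array(c['intrinsics'])@[p[0],-p[1],-p[2]]
    return p[:2]/p[2]
E
python3 - <<'E'
from h import *
c=np.load('top.npy',allow_pickle=True).item(); im=c['image'][:,:,::-1]
g=cv2.convertScaleAbs(im,alpha=1.6)
a=cv2.resize(g[170:235,270:430],None,fx=4.9,fy=4.5); b=cv2.resize(g[145:210,85:245],None,fx=4.9,fy=4.5)
cv2.imwrite('pics/z1.png',np.vstack([a,b]))
# display: dark mask
gr=im.max(2); m=(gr<70).astype(np.uint8); m[:, :85]=0;m[:,242:]=0;m[:148]=0;m[205:]=0
k=max(cv2.findContours(m,0,2)[0],key=cv2.contourArea); r=cv2.minAreaRect(k); print(r,cv2.boxPoints(r).tolist())
for p in cv2.boxPoints(r): print(ray(c,*p,.045).round(4),ray(c,*p,0.0).round(4))
# drying rack: saturation
h=cv2.cvtColor(im,cv2.COLOR_BGR2HSV)
print('table',h[240,280],'rack',h[219,300],h[185,300],'saucer',h[193,300])
for u,v in [(283,181),(417,179),(420,223),(283,224)]: print(ray(c,u,v,.04).round(4))
E
```

```text
((164.28652954101562, 176.60638427734375), (138.6546630859375, 44.389041900634766), 1.2730300426483154) [[94.48322296142578, 197.2552032470703], [95.46939849853516, 152.8771209716797], [234.08984375, 155.9575653076172], [233.10366821289062, 200.3356475830078]]
[0.5013 0.3588 0.045 ] [0.5024 0.3748 0.    ]
[0.5994 0.3585 0.045 ] [0.6049 0.3745 0.    ]
[0.5921 0.052  0.045 ] [0.5972 0.0543 0.    ]
[0.4939 0.0541 0.045 ] [0.4947 0.0564 0.    ]
table [ 37  53 121] rack [ 19 105  90] [ 19 120  96] saucer [101  16 124]
[ 0.5366 -0.0563  0.04  ]
[ 0.5405 -0.3542  0.04  ]
[ 0.443  -0.3586  0.04  ]
[ 0.4416 -0.0558  0.04  ]
```

View pics/z1.png

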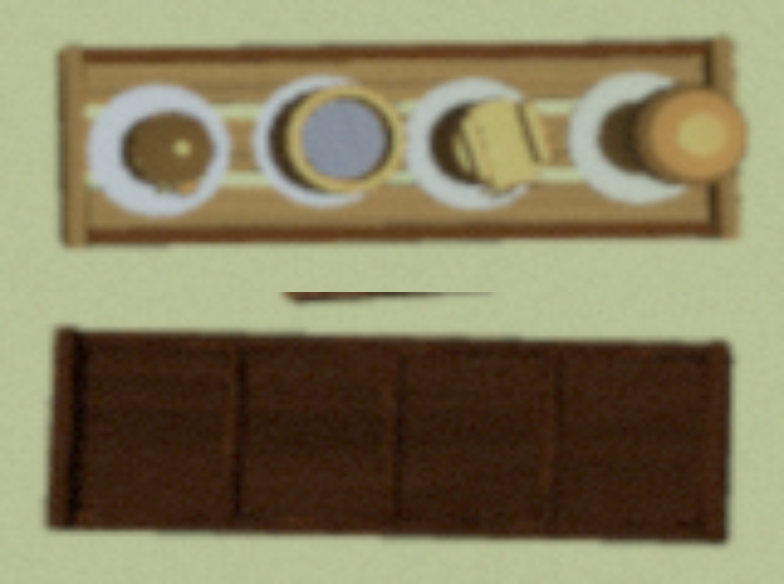

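```bash
python3 - <<'E'
from h import *
c=np.load('top.npy',allow_pickle=True).item(); s=np.load('scene.npy',allow_pickle=True).item()
f=lambda x,y:(x/4.9+270-.4,y/4.5+170-.4)
for n,p in dict(gnome=(158,150),candle=(324,142),owl=(478,143),mush=(638,137)).items(): print('saucer',n,ray(c,*f(*p),.033).round(4))
for n,x,y,z in [('gnome',180,147,.133),('candle',345,139,.093),('owl',505,144,.09),('mush',692,135,.105)]: print('top',n,ray(c,*f(x,y),z).round(4))
g=lambda x,y:(x/4.9+85-.4,(y-292)/4.5+145-.4)
for x in(238,399,553): print('div',ray(c,*g(x,430),.044).round(4))
for z in(0,.05,.08,.1,.12): print('bottle',z,ray(c,258,194,z).round(3),proj(s,ray(c,258,194,z)).round(0))
E
python3 -m handwheel '[0,0,-8,0.04,-0.04,0.01,1, 0,0,-16,0.08,-0.08,0.02,1, 0,0,-24,0.11,-0.12,0.03,1, 0,0,-32,0.14,-0.16,0.04,1, 0,0,-40,0.17,-0.20,0.05,1, 0,0,-48,0.20,-0.24,0.05,1, 0,0,-55,0.23,-0.28,0.05,1, 0,0,-62,0.26,-0.32,0.05,1, 0,0,-69,0.29,-0.36,0.05,1, 0,0,-76.5,0.31,-0.40,0.05,1]'
```

```text
saucer gnome [ 0.488  -0.0984  0.033 ]
saucer candle [ 0.4918 -0.174   0.033 ]
saucer owl [ 0.4911 -0.2442  0.033 ]
saucer mush [ 0.4939 -0.3172  0.033 ]
top gnome [ 0.4882 -0.0976  0.133 ]
top candle [ 0.4922 -0.1727  0.093 ]
top owl [ 0.4898 -0.242   0.09  ]
top mush [ 0.4936 -0.3175  0.105 ]
div [0.5497 0.2748 0.044 ]
div [0.5495 0.2023 0.044 ]
div [0.5494 0.133  0.044 ]
bottle 0 [ 0.509 -0.001  0.   ] [239. 200.]
bottle 0.05 [ 0.508 -0.001  0.05 ] [238. 188.]
bottle 0.08 [ 0.507 -0.001  0.08 ] [237. 180.]
bottle 0.1 [ 0.506 -0.001  0.1  ] [237. 174.]
bottle 0.12 [ 0.505 -0.001  0.12 ] [236. 169.]
time: 1.1
tool_pos: [0.4568, 0.2402, 0.2514]
tool_rot: [[0.005, 1.0, -0.002], [1.0, -0.005, -0.0], [-0.0, -0.002, -1.0]]
force: [1.4, 0.5, 0.1]
gripper_width: 0.0851
```

```bash
python3 -m handwheel '[0,0,0,0.0,-0.05,0,1, 0,0,0,0.01,-0.10,0,1, 0,0,0,0.01,-0.15,0,1, 0,0,0,0.02,-0.20,0,1, 0,0,0,0.02,-0.25,0,1, 0,0,0,0.02,-0.30,0,1, 0,0,0,0.03,-0.35,0,1, 0,0,0,0.03,-0.40,0,1, 0,0,0,0.037,-0.44,0,1, 0,0,0,0.037,-0.48,0,1]'; python3 -m handwheel '[0,0,0,0,-0.04,0,1,0,0,0,0,-0.077,0,1,0,0,0,0,-0.077,0,1,0,0,0,0,-0.077,0,1]'
python3 - <<'E'
from h import *
o=get_obs();print(o['tool_pos'],o['tool_rot'],o['q'])
c=snap('wrist','w1');print(np.round(c['mount'],4).tolist(),np.round(c['intrinsics'],1).tolist(),[k for k in c])
M=np.array(c['mount']);T=np.eye(4);T[:3,:3]=o['tool_rot'];T[:3,3]=o['tool_pos'];W=T@M
c['attitude']=W[:3,:3];c['position']=W[:3,3]
im=c['image'][:,:,::-1].copy()
for p in [(.4882,-.098,.133),(.492,-.1733,.093),(.4905,-.243,.097),(.4937,-.3173,.121),(.4937,-.3173,.033)]:
    u=proj(c,p);print(u.round());cv2.drawMarker(im,(int(u[0]),int(u[1])),(0,0,255))
cv2.imwrite('pics/w1.png',im)
E
```

```text
time: 2.1
tool_pos: [0.4937, -0.2419, 0.2514]
tool_rot: [[0.006, 1.0, -0.001], [1.0, -0.006, -0.0], [-0.0, -0.001, -1.0]]
force: [1.5, 0.4, -1.0]
gripper_width: 0.0854
time: 2.5
tool_pos: [0.4929, -0.3196, 0.2508]
tool_rot: [[0.008, 1.0, -0.003], [1.0, -0.008, -0.0], [-0.0, -0.003, -1.0]]
force: [0.9, 0.9, -0.5]
gripper_width: 0.085
[ 0.49294199 -0.31957075  0.25080277] [[ 8.27415718e-03  9.99962334e-01 -2.62104708e-03]
 [ 9.99965698e-01 -8.27511617e-03 -3.55247773e-04]
 [-3.76923861e-04 -2.61801779e-03 -9.99996502e-01]] [-15.98434823  13.65559621  55.18717055  89.72975494 -11.16072994
  82.62124268  39.42695418]
[[0.0007, 0.9569, 0.2905, 0.0744], [1.0, -0.0007, -0.0002, -0.0013], [-0.0, 0.2905, -0.9569, -0.1714], [0.0, 0.0, 0.0, 1.0]] [[322.8, 0.0, 251.1], [0.0, 322.8, 191.1], [0.0, 0.0, 1.0]] ['image', 'intrinsics', 'mount']
[ 244. -119.]
[251.  11.]
[250.  91.]
[254. 172.]
[253. 155.]
```

View pics/w1.png

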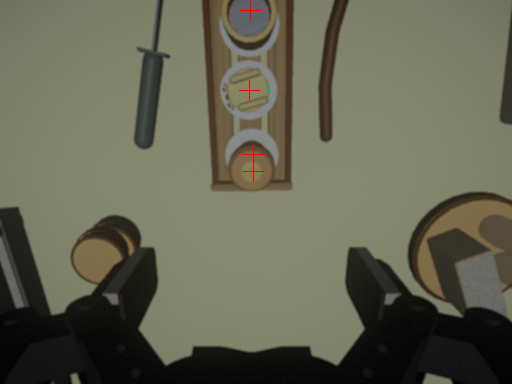

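The wrist view agrees: the predicted markers sit on the mushroom (253,170), owl (250,91) and candle holder (250,11). Next I descend on the mushroom cap.

```bash
python3 -m handwheel '[0,0,0,0.001,0.002,-0.04,1,0,0,0,0.001,0.002,-0.08,1,0,0,0,0.001,0.002,-0.11,1,0,0,0,0.001,0.002,-0.135,1,0,0,0,0.001,0.002,-0.155,1,0,0,0,0.001,0.002,-0.168,1,0,0,0,0.001,0.002,-0.173,1,0,0,0,0.001,0.002,-0.173,1,0,0,0,0.001,0.002,-0.173,1]' 30; python3 -m handwheel '[0,0,0,0,0,0,0.3,0,0,0,0,0,0,0.0,0,0,0,0,0,0,-0.2,0,0,0,0,0,0,-0.4,0,0,0,0,0,0,-0.5,0,0,0,0,0,0,-0.5,0,0,0,0,0,0,-0.5,0,0,0,0,0,0,-0.5]' 30
python3 - <<'E'
from h import *
print(get_obs()['q'].round(1)); snap('wrist','w2')
E
```

```text
time: 3.45
tool_pos: [0.4955, -0.3162, 0.0789]
tool_rot: [[0.005, 1.0, -0.0], [1.0, -0.005, 0.0], [0.0, -0.0, -1.0]]
force: [-0.4, -0.1, 0.6]
gripper_width: 0.0858
time: 4.25
tool_pos: [0.4958, -0.3166, 0.0796]
tool_rot: [[0.005, 1.0, 0.0], [1.0, -0.005, -0.0], [-0.0, 0.0, -1.0]]
force: [-1.1, -1.5, 5.8]
gripper_width: 0.0417
[-12.2  22.1  51.3 102.2 -18.9  64.8  45. ]
```

View pics/w2.png

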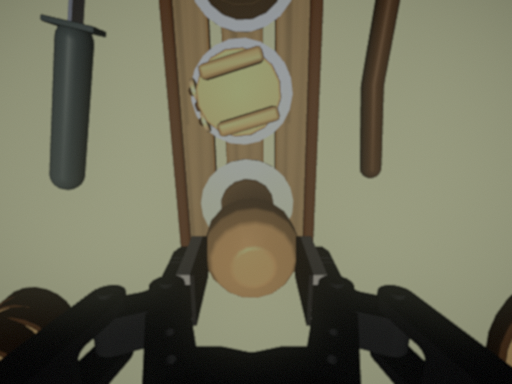

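The grip width reads 41.7 mm where the cap should give 48 mm, with 6 N upward on the tool, so something is off. I'll check from the side.

```bash
python3 - <<'E'
from h import *
o=get_obs();print(o['gripper_width'],o['force'],o['tool_pos'])
s=snap('scene','s1'); 
c=capture('wrist');M=np.array(c['mount']);T=np.eye(4);T[:3,:3]=o['tool_rot'];T[:3,3]=o['tool_pos'];W=T@M
c['attitude']=W[:3,:3];c['position']=W[:3,3]
for p in [(.4937,-.3173,.121),(.4937,-.3173,.099),(.4937-.024,-.3173,.1),(.4937+.024,-.3173,.1),(.4937,-.3173,.033),(.4937+.0325,-.3173,.033),(.4937-.0325,-.3173,.033)]: print(p,proj(c,p).round())
a=cv2.convertScaleAbs(s['image'][190:310,50:200,::-1],alpha=1.6)
cv2.imwrite('pics/s1z.png',cv2.resize(a,None,fx=5,fy=5,interpolation=2))
E
```

```text
0.04212472300210228 [-1.12391146 -0.44123763  5.7176663 ] [ 0.49578525 -0.31663023  0.07957472]
(0.4937, -0.3173, 0.121) [249. 266.]
(0.4937, -0.3173, 0.099) [250. 245.]
(0.4697, -0.3173, 0.1) [203. 246.]
(0.5177, -0.3173, 0.1) [296. 245.]
(0.4937, -0.3173, 0.033) [250. 203.]
(0.5262, -0.3173, 0.033) [295. 203.]
(0.46120000000000005, -0.3173, 0.033) [204. 203.]
```

View pics/s1z.png

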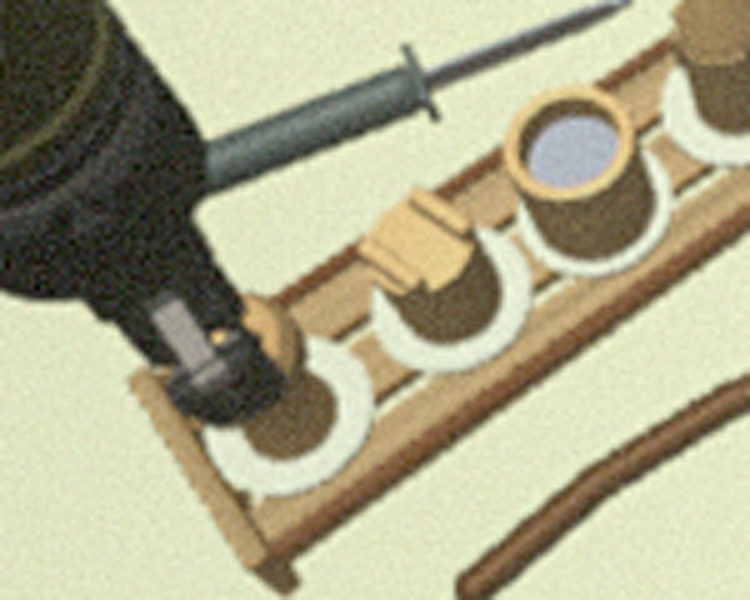

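```bash
python3 -m handwheel '[0,0,0,0,0,0.002,-0.5,0,0,0,0,0,0.004,-0.5,0,0,0,0,0,0.007,-0.5,0,0,0,0,0,0.01,-0.5,0,0,0,0,0,0.01,-0.5,0,0,0,0,0,0.01,-0.5]'
python3 - <<'E'
from h import *
o=get_obs();print(o['gripper_width'],o['force'],o['tool_pos'])
c=capture('wrist');s=capture('scene')
a=cv2.convertScaleAbs(s['image'][210:300,65:145,::-1],alpha=1.6)
a=cv2.resize(a,None,fx=5,fy=5,interpolation=2); b=c['image'][150:340,170:340,::-1]
b=cv2.resize(b,(403,450));cv2.imwrite('pics/s2.png',np.hstack([a,b])[:,:800])
E
```

```text
time: 5.0
tool_pos: [0.4959, -0.3166, 0.0896]
tool_rot: [[0.005, 1.0, 0.001], [1.0, -0.005, -0.0], [-0.0, 0.001, -1.0]]
force: [-0.6, 0.6, -0.6]
gripper_width: 0.0419
0.04188091976879492 [-0.59852518  0.60919293 -0.61628804] [ 0.49585369 -0.31661676  0.08963241]
```

View pics/s2.png

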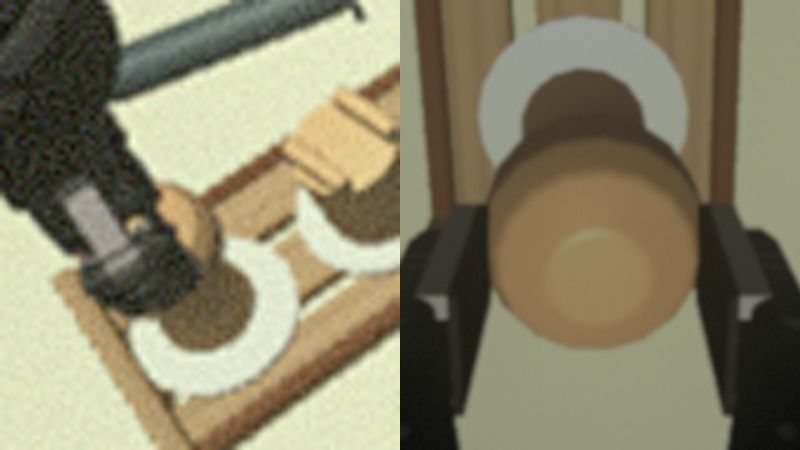

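The mushroom is lifted, upright and centred in the pads, with a load of 0.6 N. Carrying it to the rightmost bay.

```bash
python3 -m handwheel '[0,0,0,0,0,0.03,-0.5,0,0,0,0,0,0.07,-0.5,0,0,0,0,0,0.11,-0.5,0,0,0,0,0.03,0.14,-0.5,0,0,0,0.005,0.07,0.15,-0.5,0,0,0,0.01,0.11,0.15,-0.5,0,0,0,0.015,0.155,0.15,-0.5,0,0,0,0.02,0.2,0.15,-0.5,0,0,0,0.03,0.245,0.15,-0.5,0,0,0,0.04,0.29,0.15,-0.5]'
python3 -m handwheel '[0,0,0,0.005,0.04,0,-0.5,0,0,0,0.01,0.08,0,-0.5,0,0,0,0.012,0.11,0,-0.5,0,0,0,0.012,0.13,0,-0.5,0,0,0,0.012,0.13,0,-0.5,0,0,0,0.012,0.13,0,-0.5]'
python3 - <<'E'
from h import *
o=get_obs();print(o['tool_pos'],o['q'].round())
c=capture('wrist');M=np.array(c['mount']);T=np.eye(4);T[:3,:3]=o['tool_rot'];T[:3,3]=o['tool_pos'];W=T@M
c['attitude']=W[:3,:3];c['position']=W[:3,3]; c['o']=o; np.save('w3.npy',c,allow_pickle=True)
im=cv2.convertScaleAbs(c['image'][:,:,::-1],alpha=1.8)
for yl in (-144,-72,0,72,144):
  for xl in(-.042,.042):
    u=proj(c,(.547+xl+.024*yl/1000,.205+yl/1000,.044)); cv2.drawMarker(im,(int(u[0]),int(u[1])),(0,0,255),0,8)
cv2.imwrite('pics/w3.png',im)
E
```

```text
time: 6.1
tool_pos: [0.5357, -0.0247, 0.2397]
tool_rot: [[0.005, 1.0, 0.001], [1.0, -0.005, 0.001], [0.001, 0.001, -1.0]]
force: [0.4, -0.3, -0.5]
gripper_width: 0.042
time: 6.7
tool_pos: [0.5476, 0.1046, 0.2394]
tool_rot: [[0.005, 1.0, 0.001], [1.0, -0.005, -0.0], [-0.0, 0.001, -1.0]]
force: [-0.2, -1.1, -0.8]
gripper_width: 0.0419
[0.54757555 0.10456183 0.23944616] [-49.   7.  38.  95.  -4.  80. -10.]
```

View pics/w3.png

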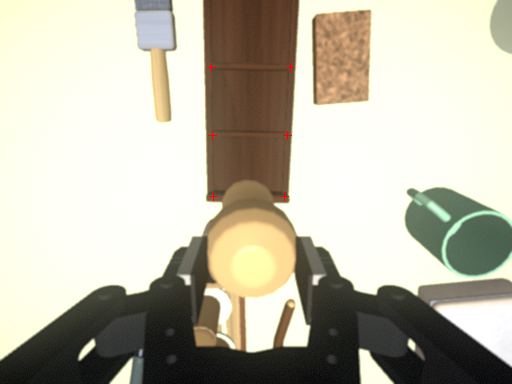

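The projected markers coincide with the dividers (rows 68 and 134) and are centred on the rack. Lowering.

```bash
python3 -m handwheel '[0,0,0,-0.003,-0.007,-0.03,-0.5,0,0,0,-0.003,-0.0075,-0.07,-0.5,0,0,0,-0.003,-0.0075,-0.105,-0.5,0,0,0,-0.003,-0.0075,-0.13,-0.5,0,0,0,-0.003,-0.0075,-0.145,-0.5,0,0,0,-0.003,-0.0075,-0.153,-0.5,0,0,0,-0.003,-0.0075,-0.157,-0.5,0,0,0,-0.003,-0.0075,-0.159,-0.5,0,0,0,-0.003,-0.0075,-0.159,-0.5]'
python3 -m handwheel '[0,0,0,0,0,-0.001,-0.5,0,0,0,0,0,-0.002,-0.5,0,0,0,0,0,-0.003,-0.5,0,0,0,0,0,-0.003,-0.5]'
```

```text
time: 7.65
tool_pos: [0.5454, 0.0961, 0.0815]
tool_rot: [[0.007, 1.0, 0.002], [1.0, -0.007, 0.0], [0.0, 0.002, -1.0]]
force: [0.1, -0.1, -0.9]
gripper_width: 0.0411
time: 8.05
tool_pos: [0.5454, 0.0962, 0.0785]
tool_rot: [[0.007, 1.0, 0.002], [1.0, -0.007, 0.0], [0.0, 0.002, -1.0]]
force: [0.6, 0.5, -1.6]
gripper_width: 0.0418
```

```bash
python3 -m handwheel '[0,0,0,0,0,-0.0005,-0.5,0,0,0,0,0,-0.001,-0.5,0,0,0,0,0,-0.0015,-0.5,0,0,0,0,0,-0.002,-0.5,0,0,0,0,0,-0.002,-0.5]'
```

```text
time: 8.55
tool_pos: [0.5454, 0.0962, 0.0767]
tool_rot: [[0.007, 1.0, 0.002], [1.0, -0.007, 0.001], [0.001, 0.002, -1.0]]
force: [-0.3, -1.1, 1.4]
gripper_width: 0.0415
```

Contact. Release and rise.

```bash
python3 -m handwheel '[0,0,0,0,0,-0.0005,0.1,0,0,0,0,0,-0.0005,0.2,0,0,0,0,0,0,0.5,0,0,0,0,0,0,1,0,0,0,0,0,0,1,0,0,0,0,0,0,1]'
python3 -m handwheel '[0,0,0,0,0,0.01,1,0,0,0,0,0,0.03,1,0,0,0,0,0,0.06,1,0,0,0,0,0,0.10,1,0,0,0,0,-0.02,0.14,1,0,0,0,0,-0.06,0.15,1,0,0,0,0,-0.10,0.15,1,0,0,0,0,-0.15,0.15,1,0,0,0,-0.01,-0.2,0.15,1,0,0,0,-0.03,-0.25,0.15,1]'
python3 - <<'E'
from h import *
s=capture('scene'); cv2.imwrite('pics/s3.png',cv2.resize(cv2.convertScaleAbs(s['image'][100:260,180:390,::-1],alpha=1.6),None,fx=3,fy=3))
E
```

```text
time: 9.15
tool_pos: [0.5455, 0.0962, 0.0767]
tool_rot: [[0.007, 1.0, 0.002], [1.0, -0.007, 0.001], [0.001, 0.002, -1.0]]
force: [-0.1, -0.1, 0.8]
gripper_width: 0.0852
time: 10.15
tool_pos: [0.5173, -0.1516, 0.2275]
tool_rot: [[0.007, 1.0, 0.004], [1.0, -0.007, -0.0], [-0.0, 0.004, -1.0]]
force: [-0.0, 0.4, -0.0]
gripper_width: 0.0857
```

View pics/s3.png

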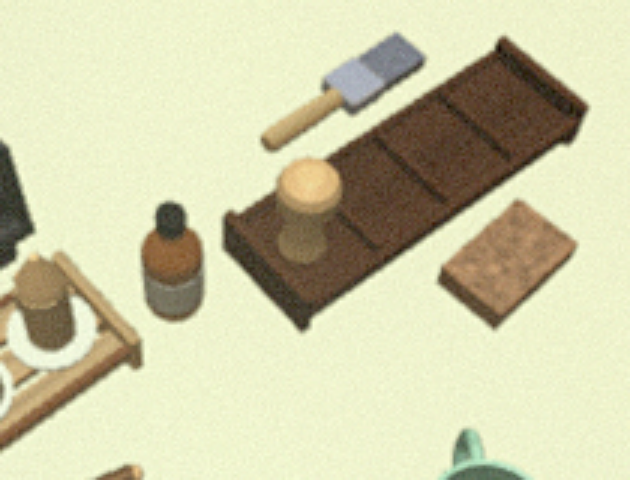

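The mushroom stands upright in the rightmost bay. Owl next.

```bash
python3 -m handwheel '[0,0,0,-0.01,-0.04,0,1,0,0,0,-0.02,-0.08,0,1,0,0,0,-0.027,-0.092,-0.02,1,0,0,0,-0.027,-0.092,-0.06,1,0,0,0,-0.027,-0.092,-0.10,1,0,0,0,-0.027,-0.092,-0.13,1,0,0,0,-0.027,-0.092,-0.155,1,0,0,0,-0.027,-0.092,-0.17,1,0,0,0,-0.027,-0.092,-0.1775,1,0,0,0,-0.027,-0.092,-0.1775,1]'; python3 -m handwheel '[0,0,0,0,0,0,0.3,0,0,0,0,0,0,0.0,0,0,0,0,0,0,-0.2,0,0,0,0,0,0,-0.4,0,0,0,0,0,0,-0.6,0,0,0,0,0,0,-0.6,0,0,0,0,0,0,-0.6,0,0,0,0,0,0,-0.6]' 30
python3 -m handwheel '[0,0,0,0,0,0.002,-0.6,0,0,0,0,0,0.004,-0.6,0,0,0,0,0,0.007,-0.6,0,0,0,0,0,0.01,-0.6,0,0,0,0,0,0.01,-0.6]'
python3 - <<'E'
from h import *
o=get_obs();print(o['q'].round())
c=capture('wrist');s=capture('scene')
a=cv2.convertScaleAbs(s['image'][190:280,90:170,::-1],alpha=1.6)
a=cv2.resize(a,None,fx=5,fy=5,interpolation=2); b=c['image'][150:340,170:340,::-1]
b=cv2.resize(b,(400,450));cv2.imwrite('pics/s4.png',np.hstack([a,b]))
E
```

```text
time: 11.2
tool_pos: [0.4854, -0.2543, 0.0505]
tool_rot: [[0.02, 1.0, 0.002], [1.0, -0.02, -0.004], [-0.004, 0.002, -1.0]]
force: [0.2, -1.2, 1.3]
gripper_width: 0.0853
time: 12.0
tool_pos: [0.4864, -0.2549, 0.0516]
tool_rot: [[0.02, 1.0, 0.004], [1.0, -0.02, -0.005], [-0.005, 0.004, -1.0]]
force: [0.5, 0.4, 5.8]
gripper_width: 0.0385
time: 12.5
tool_pos: [0.4866, -0.2549, 0.0619]
tool_rot: [[0.02, 1.0, 0.004], [1.0, -0.02, -0.005], [-0.005, 0.004, -1.0]]
force: [0.4, 0.4, -0.8]
gripper_width: 0.0384
[-20.  17.  52. 109. -16.  61.  37.]
```

View pics/s4.png

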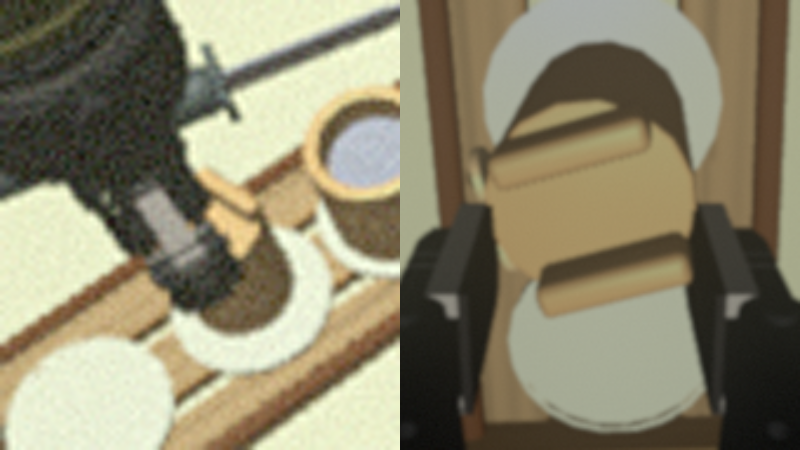

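The call started while the arm was still moving, so the pads hold the owl 11 mm off its axis. I'll set it back down, re-centre and regrip.

```bash
python3 -m handwheel '[0,0,0,0,0,-0.005,-0.6,0,0,0,0,0,-0.008,-0.6,0,0,0,0,0,-0.0095,-0.6,0,0,0,0,0,-0.0105,-0.6,0,0,0,0,0,-0.0105,-0.6,0,0,0,0,0,-0.0105,0.1,0,0,0,0,0,-0.0105,0.3,0,0,0,0,0,-0.0105,1,0,0,0,0,0,-0.0105,1,0,0,0,0,0,-0.0105,1]'
python3 -m handwheel '[0,0,0.5,0,0.006,0,1,0,0,1,0,0.0115,0,1,0,0,1,0,0.0115,0,1,0,0,1,0,0.0115,0,1]'
python3 - <<'E'
from h import *
o=get_obs();print(o['tool_pos'],o['force'])
c=capture('wrist');M=np.array(c['mount']);T=np.eye(4);T[:3,:3]=o['tool_rot'];T[:3,3]=o['tool_pos'];W=T@M
c['attitude']=W[:3,:3];c['position']=W[:3,3]
im=c['image'][:,:,::-1].copy()
for x,y,z in((.4866,-.2435,.087),(.4911,-.2442,.036)):
  u=proj(c,(x,y,z));cv2.drawMarker(im,(int(u[0]),int(u[1])),(0,0,255))
cv2.imwrite('pics/w5.png',cv2.resize(im[100:360,120:390],None,fx=2,fy=2))
E
```

```text
time: 13.6
tool_pos: [0.4864, -0.2547, 0.051]
tool_rot: [[0.02, 1.0, 0.004], [1.0, -0.02, -0.005], [-0.005, 0.004, -1.0]]
force: [-0.9, 0.5, 0.6]
gripper_width: 0.0855
time: 14.0
tool_pos: [0.4865, -0.2427, 0.051]
tool_rot: [[0.002, 1.0, 0.004], [1.0, -0.002, -0.004], [-0.004, 0.004, -1.0]]
force: [-0.2, 0.1, -0.0]
gripper_width: 0.0855
[ 0.48649161 -0.24273571  0.05104021] [-0.19102404  0.08198768 -0.01742747]
```

View pics/w5.png

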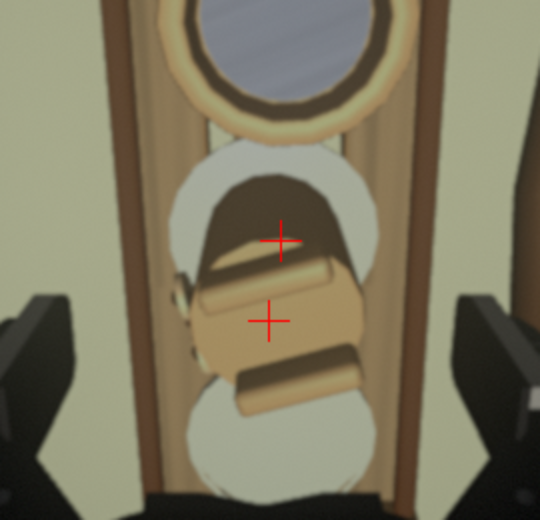

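Owl upright and now centred between the jaws, its top at about (278,318). Grip and lift.

```bash
python3 -m handwheel '[0,0,0,0.001,0,0,0.3,0,0,0,0.001,0,0,0.0,0,0,0,0.001,0,0,-0.2,0,0,0,0.001,0,0,-0.4,0,0,0,0.001,0,0,-0.6,0,0,0,0.001,0,0,-0.6,0,0,0,0.001,0,0,-0.6,0,0,0,0.001,0,0,-0.6]' 30
python3 -m handwheel '[0,0,0,0,0,0.003,-0.6,0,0,0,0,0,0.008,-0.6,0,0,0,0,0,0.02,-0.6,0,0,0,0,0,0.05,-0.6,0,0,0,0,0,0.09,-0.6,0,0,0,0,0,0.13,-0.6,0,0,0,0,0.02,0.16,-0.6,0,0,0,0,0.05,0.18,-0.6,0,0,0,0.01,0.09,0.18,-0.6,0,0,0,0.02,0.13,0.18,-0.6]'
python3 -m handwheel '[0,0,0,0.0,0.05,0,-0.6,0,0,0,0.01,0.10,0,-0.6,0,0,0,0.02,0.15,0,-0.6,0,0,0,0.03,0.2,0,-0.6,0,0,0,0.038,0.24,0,-0.6,0,0,0,0.038,0.27,0,-0.6,0,0,0,0.038,0.28,0,-0.6,0,0,0,0.038,0.28,0,-0.6,0,0,0,0.038,0.28,0,-0.6]'
python3 - <<'E'
from h import *
o=get_obs();print(o['tool_pos'],o['q'].round())
c=capture('wrist');M=np.array(c['mount']);T=np.eye(4);T[:3,:3]=o['tool_rot'];T[:3,3]=o['tool_pos'];W=T@M
c['attitude']=W[:3,:3];c['position']=W[:3,3]
for yl in (-72,0,72): print(yl,proj(c,(.547+.024*yl/1000,.205+yl/1000,.044)).round())
cv2.imwrite('pics/w6.png',cv2.convertScaleAbs(c['image'][:,:,::-1],alpha=1.6))
E
```

```text
time: 14.85
tool_pos: [0.4877, -0.2432, 0.0514]
tool_rot: [[0.002, 1.0, 0.004], [1.0, -0.002, -0.005], [-0.005, 0.004, -1.0]]
force: [-0.1, 0.2, 5.4]
gripper_width: 0.04
time: 15.85
tool_pos: [0.5082, -0.1125, 0.2333]
tool_rot: [[0.004, 1.0, 0.008], [1.0, -0.004, -0.003], [-0.003, 0.008, -1.0]]
force: [0.4, 0.5, -1.0]
gripper_width: 0.04
time: 16.75
tool_pos: [0.5464, 0.1652, 0.2338]
tool_rot: [[0.006, 1.0, 0.008], [1.0, -0.006, -0.004], [-0.004, 0.008, -1.0]]
force: [-0.0, -0.3, 0.0]
gripper_width: 0.0398
[0.54642205 0.1652349  0.23377957] [-51.   8.  35.  94.  -4.  79. -16.]
-72 [250. 188.]
0 [251. 125.]
72 [252.  55.]
```

View pics/w6.png

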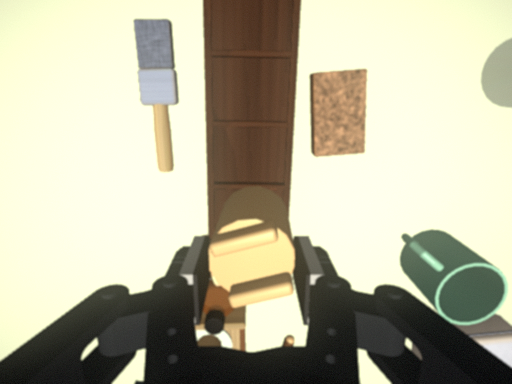

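Dividers seen at rows 54, 123 and 184, within about 3 px of prediction; the owl is upright in the jaws. Lowering with a small tilt correction.

```bash
python3 -m handwheel '[0.2,0.4,0,0,0.0045,-0.03,-0.6,0.2,0.4,0,0,0.0045,-0.07,-0.6,0.2,0.4,0,0,0.0045,-0.11,-0.6,0.2,0.4,0,0,0.0045,-0.14,-0.6,0.2,0.4,0,0,0.0045,-0.16,-0.6,0.2,0.4,0,0,0.0045,-0.173,-0.6,0.2,0.4,0,0,0.0045,-0.179,-0.6,0.2,0.4,0,0,0.0045,-0.182,-0.6,0.2,0.4,0,0,0.0045,-0.183,-0.6,0.2,0.4,0,0,0.0045,-0.183,-0.6]'
python3 -m handwheel '[0,0,0,0,0,-0.0005,-0.6,0,0,0,0,0,-0.001,-0.6,0,0,0,0,0,-0.0015,-0.6,0,0,0,0,0,-0.002,-0.6,0,0,0,0,0,-0.002,-0.6]'
```

```text
time: 17.8
tool_pos: [0.5472, 0.1694, 0.0517]
tool_rot: [[0.008, 1.0, 0.003], [1.0, -0.008, 0.0], [0.0, 0.003, -1.0]]
force: [-0.3, -0.2, -1.2]
gripper_width: 0.0401
time: 18.3
tool_pos: [0.5471, 0.1695, 0.0497]
tool_rot: [[0.008, 1.0, 0.003], [1.0, -0.008, 0.0], [0.0, 0.003, -1.0]]
force: [-0.1, 0.4, -2.2]
gripper_width: 0.0397
```

```bash
python3 -m handwheel '[0,0,0,0,0,-0.0005,-0.6,0,0,0,0,0,-0.001,-0.6,0,0,0,0,0,-0.0015,-0.6,0,0,0,0,0,-0.0015,-0.6]'
```

```text
time: 18.7
tool_pos: [0.5472, 0.1695, 0.0483]
tool_rot: [[0.008, 1.0, 0.003], [1.0, -0.008, 0.0], [0.0, 0.003, -1.0]]
force: [-0.0, -0.0, 0.2]
gripper_width: 0.0397
```

```bash
python3 -m handwheel '[0,0,0,0,0,-0.0005,-0.6,0,0,0,0,0,-0.0008,-0.6,0,0,0,0,0,-0.0008,0.1,0,0,0,0,0,-0.0005,0.3,0,0,0,0,0,0,1,0,0,0,0,0,0,1,0,0,0,0,0,0,1]'
python3 -m handwheel '[0,0,0,0,0,0.01,1,0,0,0,0,0,0.03,1,0,0,0,0,0,0.06,1,0,0,0,0,0,0.10,1,0,0,0,0,0,0.14,1,0,0,0,0,-0.04,0.17,1,0,0,0,-0.01,-0.09,0.175,1,0,0,0,-0.02,-0.14,0.175,1,0,0,0,-0.03,-0.19,0.175,1,0,0,0,-0.04,-0.24,0.175,1]'
python3 -m handwheel '[0,0,0,-0.01,-0.04,0,1,0,0,0,-0.015,-0.08,0,1,0,0,0,-0.015,-0.1,0,1,0,0,0,-0.015,-0.1,0,1,0,0,0,-0.015,-0.1,0,1]'
python3 - <<'E'
from h import *
s=capture('scene'); a=cv2.resize(cv2.convertScaleAbs(s['image'][100:220,240:390,::-1],alpha=1.6),(400,320))
o=get_obs();print(o['tool_pos'],o['tool_rot'].round(3)[:,2])
c=capture('wrist');M=np.array(c['mount']);T=np.eye(4);T[:3,:3]=o['tool_rot'];T[:3,3]=o['tool_pos'];W=T@M
c['attitude']=W[:3,:3];c['position']=W[:3,3]
im=cv2.convertScaleAbs(c['image'][:,:,::-1],alpha=1.3)
for p in [(.4882,-.098,.133),(.492,-.1735,.093)]:
    u=proj(c,p);print(u.round());cv2.drawMarker(im,(int(u[0]),int(u[1])),(0,0,255))
cv2.imwrite('pics/w7.png',np.hstack([a,cv2.resize(im[0:300,100:400],(320,320))]))
E
```

```text
time: 19.4
tool_pos: [0.5472, 0.1695, 0.0482]
tool_rot: [[0.008, 1.0, 0.003], [1.0, -0.008, 0.0], [0.0, 0.003, -1.0]]
force: [0.5, 0.2, -0.0]
gripper_width: 0.0855
time: 20.4
tool_pos: [0.5075, -0.0685, 0.2242]
tool_rot: [[0.008, 1.0, 0.004], [1.0, -0.008, 0.001], [0.001, 0.004, -1.0]]
force: [0.4, 0.3, 0.4]
gripper_width: 0.0853
time: 20.9
tool_pos: [0.4925, -0.1682, 0.2246]
tool_rot: [[0.009, 1.0, 0.005], [1.0, -0.009, 0.002], [0.002, 0.005, -1.0]]
force: [-0.3, 0.8, 0.1]
gripper_width: 0.0855
[ 0.49276035 -0.16718197  0.22439452] [ 0.004  0.002 -1.   ]
[246. 100.]
[251. 180.]
```

View pics/w7.png

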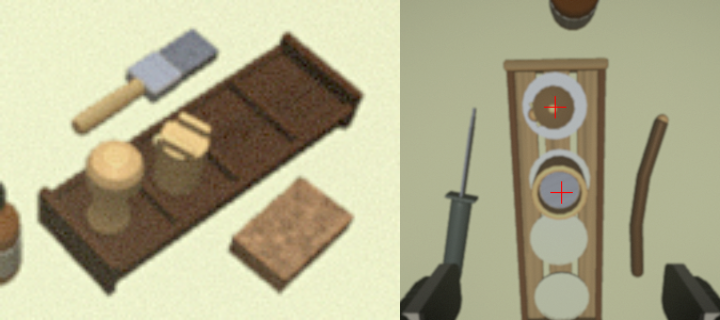

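Owl upright in its bay. The wrist markers sit on the gnome tip and candle-holder top. Descending on the candle holder.

```bash
python3 -m handwheel '[-0.1,0.2,0.5,-0.001,-0.006,-0.03,1,-0.1,0.2,0.5,-0.001,-0.0063,-0.07,1,-0.1,0.2,0.5,-0.001,-0.0063,-0.105,1,-0.1,0.2,0.5,-0.001,-0.0063,-0.13,1,-0.1,0.2,0.5,-0.001,-0.0063,-0.15,1,-0.1,0.2,0.5,-0.001,-0.0063,-0.163,1,-0.1,0.2,0.5,-0.001,-0.0063,-0.17,1,-0.1,0.2,0.5,-0.001,-0.0063,-0.1735,1,-0.1,0.2,0.5,-0.001,-0.0063,-0.1735,1,-0.1,0.2,0.5,-0.001,-0.0063,-0.1735,1]'
python3 -m handwheel '[0,0,0,0,0,0,0.4,0,0,0,0,0,0,0.2,0,0,0,0,0,0,0.0,0,0,0,0,0,0,-0.2,0,0,0,0,0,0,-0.4,0,0,0,0,0,0,-0.4,0,0,0,0,0,0,-0.4,0,0,0,0,0,0,-0.4]' 30
```

```text
time: 22.0
tool_pos: [0.4926, -0.1732, 0.0516]
tool_rot: [[-0.004, 1.0, 0.002], [1.0, 0.004, 0.0], [0.0, 0.002, -1.0]]
force: [-0.4, 0.6, 0.2]
gripper_width: 0.0855
time: 22.8
tool_pos: [0.493, -0.1733, 0.0525]
tool_rot: [[-0.003, 1.0, 0.003], [1.0, 0.003, 0.001], [0.001, 0.003, -1.0]]
force: [-0.9, 1.1, 5.7]
gripper_width: 0.051
```

```bash
python3 -m handwheel '[0,0,0,0,0,0.003,-0.4,0,0,0,0,0,0.008,-0.4,0,0,0,0,0,0.02,-0.4,0,0,0,0,0,0.05,-0.4,0,0,0,0,0,0.09,-0.4,0,0,0,0,0,0.13,-0.4,0,0,0,0,0.02,0.16,-0.4,0,0,0,0,0.05,0.18,-0.4,0,0,0,0.01,0.09,0.18,-0.4,0,0,0,0.02,0.13,0.18,-0.4]'
python3 -m handwheel '[0,0,0,0.0,0.05,0,-0.4,0,0,0,0.01,0.10,0,-0.4,0,0,0,0.02,0.15,0,-0.4,0,0,0,0.03,0.2,0,-0.4,0,0,0,0.035,0.24,0,-0.4,0,0,0,0.035,0.265,0,-0.4,0,0,0,0.035,0.28,0,-0.4,0,0,0,0.035,0.282,0,-0.4,0,0,0,0.035,0.282,0,-0.4,0,0,0,0.035,0.282,0,-0.4]'
python3 - <<'E'
from h import *
o=get_obs();print(o['tool_pos'],o['q'].round(),o['tool_rot'].round(3)[:,1:])
c=capture('wrist');M=np.array(c['mount']);T=np.eye(4);T[:3,:3]=o['tool_rot'];T[:3,3]=o['tool_pos'];W=T@M
c['attitude']=W[:3,:3];c['position']=W[:3,3]
for yl in (0,72,144): print(yl,[proj(c,(.547+x+.024*yl/1000,.205+yl/1000,z)).round() for x,z in((-.042,.044),(.042,.044),(0,.044),(0,.05))])
cv2.imwrite('pics/w8.png',cv2.resize(cv2.convertScaleAbs(c['image'][20:300,120:400,::-1],alpha=1.8),None,fx=2,fy=2))
E
```

```text
time: 23.8
tool_pos: [0.5137, -0.0425, 0.2347]
tool_rot: [[-0.002, 1.0, 0.007], [1.0, 0.002, 0.003], [0.003, 0.007, -1.0]]
force: [1.4, 0.2, -0.6]
gripper_width: 0.0511
time: 24.8
tool_pos: [0.5493, 0.2369, 0.2352]
tool_rot: [[0.002, 1.0, 0.007], [1.0, -0.002, 0.002], [0.002, 0.007, -1.0]]
force: [0.3, -0.6, -0.7]
gripper_width: 0.0509
[0.54932325 0.23692364 0.2352447 ] [-55.  12.  34.  90.  -7.  80. -20.] [[ 1.     0.007]
 [-0.002  0.002]
 [ 0.007 -1.   ]]
0 [array([213., 189.]), array([285., 188.]), array([249., 188.]), array([249., 190.])]
72 [array([212., 126.]), array([288., 126.]), array([250., 126.]), array([250., 127.])]
144 [array([212.,  56.]), array([292.,  56.]), array([252.,  56.]), array([252.,  55.])]
```

View pics/w8.png

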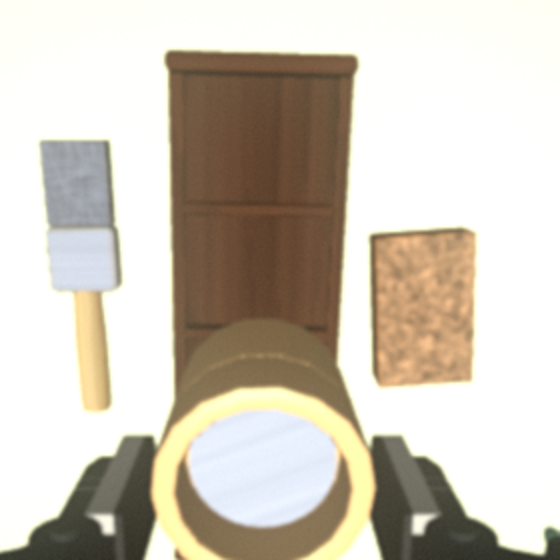

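Divider centres at about rows 125 and 185 (prediction 126 and 188), with the rack centred within 1 mm; the candle holder is upright in the jaws. Lowering.

```bash
python3 -m handwheel '[-0.1,0.4,0,-0.002,0.0055,-0.03,-0.4,-0.1,0.4,0,-0.002,0.0055,-0.07,-0.4,-0.1,0.4,0,-0.002,0.0055,-0.11,-0.4,-0.1,0.4,0,-0.002,0.0055,-0.14,-0.4,-0.1,0.4,0,-0.002,0.0055,-0.16,-0.4,-0.1,0.4,0,-0.002,0.0055,-0.173,-0.4,-0.1,0.4,0,-0.002,0.0055,-0.179,-0.4,-0.1,0.4,0,-0.002,0.0055,-0.182,-0.4,-0.1,0.4,0,-0.002,0.0055,-0.183,-0.4,-0.1,0.4,0,-0.002,0.0055,-0.183,-0.4]'
python3 -m handwheel '[0,0,0,0,0,-0.0005,-0.4,0,0,0,0,0,-0.001,-0.4,0,0,0,0,0,-0.0015,-0.4,0,0,0,0,0,-0.002,-0.4,0,0,0,0,0,-0.002,-0.4]'
```

```text
time: 25.85
tool_pos: [0.548, 0.2428, 0.0532]
tool_rot: [[0.002, 1.0, 0.002], [1.0, -0.002, 0.002], [0.002, 0.002, -1.0]]
force: [0.4, 0.0, -1.0]
gripper_width: 0.0511
time: 26.35
tool_pos: [0.5479, 0.2428, 0.0511]
tool_rot: [[0.002, 1.0, 0.001], [1.0, -0.002, 0.002], [0.002, 0.001, -1.0]]
force: [0.0, -0.6, -0.2]
gripper_width: 0.0508
```

```bash
python3 -m handwheel '[0,0,0,0,0,-0.0005,-0.4,0,0,0,0,0,-0.001,-0.4,0,0,0,0,0,-0.0015,-0.4,0,0,0,0,0,-0.002,-0.4,0,0,0,0,0,-0.002,-0.4]'
```

```text
time: 26.85
tool_pos: [0.5479, 0.2429, 0.0495]
tool_rot: [[0.002, 1.0, 0.001], [1.0, -0.002, 0.002], [0.002, 0.001, -1.0]]
force: [-1.8, -1.4, 3.5]
gripper_width: 0.0509
```

```bash
python3 -m handwheel '[0,0,0,0,0,0,0.25,0,0,0,0,0,0,0.4,0,0,0,0,0,0,1,0,0,0,0,0,0,1,0,0,0,0,0,0,1,0,0,0,0,0,0,1]'
python3 -m handwheel '[0,0,0,0,0,0.01,1,0,0,0,0,0,0.03,1,0,0,0,0,0,0.06,1,0,0,0,0,0,0.10,1,0,0,0,0,0,0.14,1,0,0,0,0,-0.04,0.17,1,0,0,0,-0.01,-0.09,0.175,1,0,0,0,-0.02,-0.14,0.175,1,0,0,0,-0.03,-0.19,0.175,1,0,0,0,-0.04,-0.24,0.175,1]'
python3 -m handwheel '[0,0,0,-0.01,-0.04,0,1,0,0,0,-0.019,-0.08,0,1,0,0,0,-0.019,-0.1,0,1,0,0,0,-0.019,-0.1,0,1,0,0,0,-0.019,-0.1,0,1]'
python3 - <<'E'
from h import *
s=capture('scene'); a=cv2.resize(cv2.convertScaleAbs(s['image'][90:210,240:390,::-1],alpha=1.6),(400,320))
o=get_obs();print(o['tool_pos'],o['tool_rot'].round(3)[:,1:])
c=capture('wrist');M=np.array(c['mount']);T=np.eye(4);T[:3,:3]=o['tool_rot'];T[:3,3]=o['tool_pos'];W=T@M
c['attitude']=W[:3,:3];c['position']=W[:3,3]
im=cv2.convertScaleAbs(c['image'][:,:,::-1],alpha=1.3)
for p in [(.488,-.098,.133)]:
    u=proj(c,p);print(u.round());cv2.drawMarker(im,(int(u[0]),int(u[1])),(0,0,255),0,10)
cv2.imwrite('pics/w9.png',np.hstack([a,cv2.resize(im[100:300,150:350],(320,320))]))
E
```

```text
time: 27.45
tool_pos: [0.5479, 0.2429, 0.0494]
tool_rot: [[0.002, 1.0, 0.001], [1.0, -0.002, 0.002], [0.002, 0.001, -1.0]]
force: [0.6, 0.1, -0.3]
gripper_width: 0.0853
time: 28.45
tool_pos: [0.5082, 0.0049, 0.2254]
tool_rot: [[0.002, 1.0, 0.003], [1.0, -0.002, 0.003], [0.003, 0.003, -1.0]]
force: [0.7, 0.6, -0.1]
gripper_width: 0.0854
time: 28.95
tool_pos: [0.4894, -0.0948, 0.2259]
tool_rot: [[0.003, 1.0, 0.003], [1.0, -0.003, 0.004], [0.004, 0.003, -1.0]]
force: [-0.3, 2.2, -0.3]
gripper_width: 0.0854
[ 0.48949102 -0.0938555   0.22569637] [[ 1.     0.003]
 [-0.001  0.004]
 [ 0.003 -1.   ]]
[250. 190.]
```

View pics/w9.png

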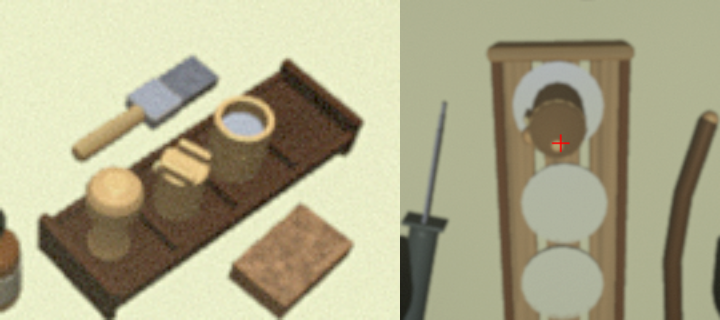

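Candle holder upright in its bay; the marker lies on the gnome's tip. Descending on the gnome.

```bash
python3 -m handwheel '[-0.2,0.2,0,-0.001,-0.004,-0.03,1,-0.2,0.2,0,-0.0012,-0.004,-0.07,1,-0.2,0.2,0,-0.0012,-0.004,-0.1,1,-0.2,0.2,0,-0.0012,-0.004,-0.12,1,-0.2,0.2,0,-0.0012,-0.004,-0.14,1,-0.2,0.2,0,-0.0012,-0.004,-0.152,1,-0.2,0.2,0,-0.0012,-0.004,-0.158,1,-0.2,0.2,0,-0.0012,-0.004,-0.1605,1,-0.2,0.2,0,-0.0012,-0.004,-0.162,1,-0.2,0.2,0,-0.0012,-0.004,-0.162,1]'
python3 -m handwheel '[0,0,0,0,0,0,0.2,0,0,0,0,0,0,0.0,0,0,0,0,0,0,-0.2,0,0,0,0,0,0,-0.4,0,0,0,0,0,0,-0.6,0,0,0,0,0,0,-0.7,0,0,0,0,0,0,-0.7,0,0,0,0,0,0,-0.7,0,0,0,0,0,0,-0.7]' 30
```

```text
time: 30.05
tool_pos: [0.4889, -0.0974, 0.0641]
tool_rot: [[-0.001, 1.0, 0.0], [1.0, 0.001, 0.0], [0.0, 0.0, -1.0]]
force: [0.5, 0.3, 0.2]
gripper_width: 0.0855
time: 30.95
tool_pos: [0.4891, -0.0975, 0.0645]
tool_rot: [[-0.0, 1.0, 0.001], [1.0, 0.0, 0.0], [0.0, 0.001, -1.0]]
force: [-2.1, -0.4, 5.0]
gripper_width: 0.0333
```

```bash
python3 -m handwheel '[0,0,0,0,0,0.003,-0.7,0,0,0,0,0,0.008,-0.7,0,0,0,0,0,0.02,-0.7,0,0,0,0,0,0.05,-0.7,0,0,0,0,0,0.09,-0.7,0,0,0,0,0,0.13,-0.7,0,0,0,0,0.02,0.16,-0.7,0,0,0,0,0.05,0.17,-0.7,0,0,0,0.01,0.09,0.17,-0.7,0,0,0,0.02,0.13,0.17,-0.7]'
python3 -m handwheel '[0,0,0,0.0,0.05,0,-0.7,0,0,0,0.01,0.10,0,-0.7,0,0,0,0.02,0.15,0,-0.7,0,0,0,0.03,0.2,0,-0.7,0,0,0,0.038,0.24,0,-0.7,0,0,0,0.038,0.265,0,-0.7,0,0,0,0.038,0.278,0,-0.7,0,0,0,0.038,0.28,0,-0.7,0,0,0,0.038,0.28,0,-0.7,0,0,0,0.038,0.28,0,-0.7]'
python3 - <<'E'
from h import *
o=get_obs();print(o['tool_pos'],o['q'].round(),o['tool_rot'].round(3)[:,1:])
c=capture('wrist');M=np.array(c['mount']);T=np.eye(4);T[:3,:3]=o['tool_rot'];T[:3,3]=o['tool_pos'];W=T@M
c['attitude']=W[:3,:3];c['position']=W[:3,3]
im=cv2.convertScaleAbs(c['image'][:,:,::-1],alpha=1.8)
for yl in (72,144):
  for x in(-.042,.042):
    u=proj(c,(.547+x+.024*yl/1000,.205+yl/1000,.044)); cv2.drawMarker(im,(int(u[0]),int(u[1])),(0,0,255),0,8)
cv2.imwrite('pics/w10.png',cv2.resize(im[60:340,120:400],None,fx=2,fy=2))
E
```

```text
time: 31.95
tool_pos: [0.5097, 0.0335, 0.2364]
tool_rot: [[0.001, 1.0, 0.003], [1.0, -0.001, 0.002], [0.002, 0.003, -1.0]]
force: [0.1, -0.2, -0.5]
gripper_width: 0.0331
time: 32.95
tool_pos: [0.5484, 0.311, 0.2371]
tool_rot: [[0.004, 1.0, 0.004], [1.0, -0.004, 0.002], [0.002, 0.004, -1.0]]
force: [0.1, -0.1, -0.0]
gripper_width: 0.0332
[0.54838871 0.31104215 0.2371043 ] [-58.  16.  32.  85.  -9.  81. -26.] [[ 1.     0.004]
 [-0.004  0.002]
 [ 0.004 -1.   ]]
```

View pics/w10.png

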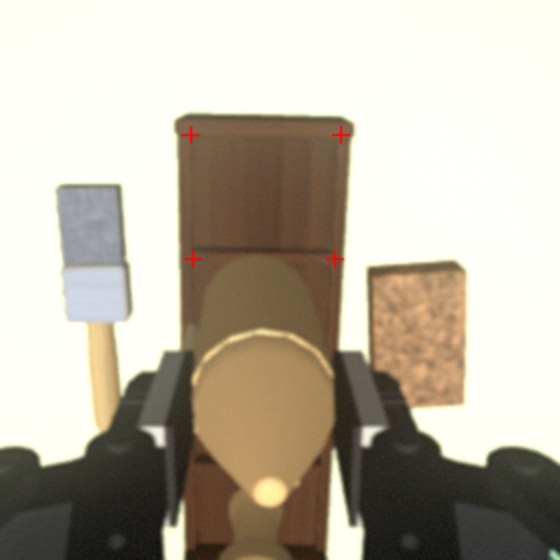

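Cheek and divider match the markers within 2–3 mm, and the gnome is upright. Lowering.

```bash
python3 -m handwheel '[-0.1,0.2,0,0,0.003,-0.03,-0.7,-0.1,0.2,0,0,0.003,-0.07,-0.7,-0.1,0.2,0,0,0.003,-0.105,-0.7,-0.1,0.2,0,0,0.003,-0.135,-0.7,-0.1,0.2,0,0,0.003,-0.155,-0.7,-0.1,0.2,0,0,0.003,-0.166,-0.7,-0.1,0.2,0,0,0.003,-0.171,-0.7,-0.1,0.2,0,0,0.003,-0.173,-0.7,-0.1,0.2,0,0,0.003,-0.1735,-0.7,-0.1,0.2,0,0,0.003,-0.1735,-0.7]'
python3 -m handwheel '[0,0,0,0,0,-0.0005,-0.7,0,0,0,0,0,-0.001,-0.7,0,0,0,0,0,-0.0015,-0.7,0,0,0,0,0,-0.002,-0.7,0,0,0,0,0,-0.002,-0.7]'
```

```text
time: 34.0
tool_pos: [0.5491, 0.3145, 0.0647]
tool_rot: [[0.004, 1.0, 0.002], [1.0, -0.004, 0.002], [0.002, 0.002, -1.0]]
force: [0.7, 0.3, -1.5]
gripper_width: 0.0332
time: 34.5
tool_pos: [0.549, 0.3145, 0.0626]
tool_rot: [[0.004, 1.0, 0.002], [1.0, -0.004, 0.002], [0.002, 0.002, -1.0]]
force: [-0.3, -0.2, -0.8]
gripper_width: 0.0332
```

```bash
python3 -m handwheel '[0,0,0,0,0,-0.0005,-0.7,0,0,0,0,0,-0.001,-0.7,0,0,0,0,0,-0.0015,-0.7,0,0,0,0,0,-0.0015,-0.7]'
```

```text
time: 34.9
tool_pos: [0.549, 0.3147, 0.0615]
tool_rot: [[0.004, 1.0, 0.002], [1.0, -0.004, 0.002], [0.002, 0.002, -1.0]]
force: [-1.3, 1.2, 2.2]
gripper_width: 0.0334
```

Contact. I'll release, rise, clear the view and check.

```bash
python3 -m handwheel '[0,0,0,0,0,0,-0.1,0,0,0,0,0,0,0.2,0,0,0,0,0,0,1,0,0,0,0,0,0,1,0,0,0,0,0,0,1,0,0,0,0,0,0,1]'
python3 -m handwheel '[0,0,0,0,0,0.01,1,0,0,0,0,0,0.03,1,0,0,0,0,0,0.06,1,0,0,0,0,0,0.10,1,0,0,0,0,0,0.14,1,0,0,0,-0.02,0.02,0.17,1,0,0,0,-0.06,0.04,0.175,1,0,0,0,-0.1,0.05,0.175,1,0,0,0,-0.1,0.05,0.175,1,0,0,0,-0.1,0.05,0.175,1]'
python3 - <<'E'
from h import *
t=capture('top');s=capture('scene')
a=cv2.resize(cv2.convertScaleAbs(t['image'][130:240,80:440,::-1],alpha=1.5),(780,240)); b=cv2.resize(cv2.convertScaleAbs(s['image'][80:310,60:400,::-1],alpha=1.5),(780,350),interpolation=2)
cv2.imwrite('pics/end.png',np.vstack([a,b]))
o=get_obs();print(o['force'],o['joint_velocities'].round(2))
E
```

```text
time: 35.5
tool_pos: [0.549, 0.3147, 0.0615]
tool_rot: [[0.004, 1.0, 0.002], [1.0, -0.004, 0.002], [0.002, 0.002, -1.0]]
force: [-0.3, -0.2, 0.0]
gripper_width: 0.0852
time: 36.5
tool_pos: [0.4484, 0.3653, 0.2374]
tool_rot: [[0.002, 1.0, 0.003], [1.0, -0.002, 0.003], [0.003, 0.003, -1.0]]
force: [-0.9, -0.5, -0.1]
gripper_width: 0.0859
[ 0.56250315 -0.23613425 -0.15189994] [ 0.77  0.68  0.36 -0.15 -0.15 -0.   -0.1 ]
```

The viewer limit is reached, so I'll check numerically. Against the dark rack, each piece's wood blob should span its predicted foot-to-top extent in the scene view, and the surroundings should be unchanged.

```bash
python3 - <<'E'
from h import *
s=capture('scene'); s0=np.load('scene.npy',allow_pickle=True).item(); t=capture('top'); t0=np.load('top.npy',allow_pickle=True).item()
d=cv2.absdiff(cv2.GaussianBlur(s['image'],(3,3),0),cv2.GaussianBlur(s0['image'],(3,3),0)).max(2)
m=cv2.morphologyEx((d>30).astype(np.uint8),cv2.MORPH_OPEN,np.ones((3,3)))
for k in cv2.findContours(m,0,2)[0]:
    if cv2.contourArea(k)>20: print('scene change',cv2.boundingRect(k),cv2.contourArea(k))
for n,x,y,h,r in [('mush',.5454,.0962,.088,.024),('owl',.5472,.1695,.064,.021),('candle',.5479,.2429,.06,.026),('gnome',.549,.3147,.1,.018)]:
    print(n,'foot',proj(s,(x,y,.03)).round(),'top',proj(s,(x,y,.03+h)).round(),'topview foot/top',proj(t,(x,y,.03)).round(),proj(t,(x,y,.03+h)).round())
d=cv2.absdiff(cv2.GaussianBlur(t['image'],(3,3),0),cv2.GaussianBlur(t0['image'],(3,3),0)).max(2)
m=cv2.morphologyEx((d>25).astype(np.uint8),cv2.MORPH_OPEN,np.ones((3,3)))
for k in cv2.findContours(m,0,2)[0]:
    if cv2.contourArea(k)>20: print('top change',cv2.boundingRect(k),cv2.contourArea(k))
E
```

```text
scene change (90, 257, 28, 25) 392.5
scene change (83, 248, 21, 18) 202.0
scene change (126, 235, 25, 24) 396.0
scene change (122, 229, 16, 12) 55.0
scene change (154, 219, 27, 24) 347.0
scene change (155, 209, 14, 12) 56.5
scene change (186, 196, 19, 21) 285.5
scene change (185, 186, 11, 8) 38.5
scene change (273, 153, 20, 18) 248.5
scene change (298, 142, 21, 18) 193.0
scene change (320, 126, 24, 18) 218.0
scene change (345, 107, 16, 19) 149.0
scene change (369, 21, 11, 9) 58.5
scene change (131, 8, 5, 10) 25.0
scene change (374, 0, 24, 19) 203.5
scene change (335, 0, 11, 9) 65.0
mush foot [281. 181.] top [284. 158.] topview foot/top [215. 177.] [211. 175.]
owl foot [305. 165.] top [309. 148.] topview foot/top [182. 177.] [177. 175.]
candle foot [327. 149.] top [332. 133.] topview foot/top [149. 176.] [142. 175.]
gnome foot [348. 135.] top [358. 106.] topview foot/top [117. 176.] [102. 173.]
top change (0, 364, 12, 20) 113.0
top change (294, 194, 20, 20) 271.5
top change (357, 192, 24, 22) 387.0
top change (392, 189, 27, 22) 435.5
top change (324, 189, 27, 24) 498.0
top change (0, 177, 49, 97) 3223.0
top change (100, 168, 17, 18) 209.5
top change (201, 165, 22, 22) 352.5
top change (168, 164, 21, 22) 325.5
top change (131, 162, 25, 25) 471.5
```

The only changes are the emptied saucers, the four bays and the arm. Each blob matches its predicted upright extent; for example, the gnome's top is at row 107 against 106 predicted.

```bash
python3 -c "
from rig import *
print(finish_job())"
```

```text
the job is handed in; nothing more can be done
None
```

All four pieces are on the dark display rack, one to a bay and in their original order from left to right: gnome, candle holder, owl, mushroom. I lowered each one until I felt light contact with the board (0.2 to 3.5 N) and then let go. The last arm move ended at about 36.5 s, and I handed the job in with the gripper open and clear of everything.

- **Last check:** I compared before-and-after images from the scene and top cameras. They changed only at the emptied saucers, the four bays and the arm. Each piece's outline fits it standing upright where I placed it, to within a few pixels. Nothing else on the table shows as moved.
- **Not seen by eye:** I had used up the picture limit, so the gnome's final standing was checked only by those numbers. Pictures taken after each release show the mushroom, owl and candle holder upright in their bays.
- **Owl re-gripped:** my first grip on the owl was 11 mm off-centre because I measured while the arm was still moving. I set it back on its saucer, re-centred and gripped it again.
- **Odd reading:** the gripper read 1 to 6 mm less than each piece's stated width. All four grips held securely.

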